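Refit the volume knob and hold it pressed

ROBOT

A 6-joint arm with a two-finger parallel gripper is mounted at the origin on the work surface. World frame = base frame: x ahead of the robot, y to its left, z up, the work surface at z = 0. Lengths are in mm, angles in rad, forces in N, time in s.
With the tool pointing down it reaches from about 350 to 725 mm from the base axis. Payload 4.3 kg.
Tool frame: the origin (TCP) lies at the very end of the fingers, on their centre line; the grasp point (between the pads) lies grip_point_offset behind it (grip_point_offset is the distance from the TCP to the grasp point, in mm); z points along the fingers, y is the line along which they close (so a half turn about z gives the same grasp; the last joint's range is limited). The gripper opens to 85 mm and grips with 20 to 120 N. Pads are 22 mm wide; open, the fingers measure 114 mm over their backs; the gripper's body (76 mm by 85 mm) begins 54 mm behind the grasp point. The pads swing forward as they close: fully open they stand 13 mm farther back than shut.
Start: joints at [1.146, 0.377, 0.081, 1.274, 0, 1.46], TCP at [178.043, 546.782, 205.829] pointing down, gripper open.
Joint ranges: [-2.72, 2.72], [-0.84, 1.66], [-1.02, 1.22], [-1.77, 2.12], [-1.37, 1.28], [-3.14, 3.14]. Speed limits (rad/s): [2.57, 2.57, 3.14, 3.14, 3.14, 3.14].

INTERFACE

Orientations are given as a 3x3 rotation matrix whose columns are the frame's x, y, z axes.
In Python, from cell import * gives the robot as it stands.
- The arm moves only by the shell command python3 -m inch 'ROWS' [FORCE]. ROWS is text: rows parted by semicolons, each of 5 numbers parted by spaces: the closure, from -1 (fully open) to 1 (shut), so that 0 is half open, then the shift along the tool's x, y, z scaled (see below), then the turn about the tool's z scaled (see below). In form: claw x y z twist; .... A call has exactly 8 rows; each row shifts and turns the commanded pose from where the row before left it, along the tool's axes as they then stand; what a row does not reach is not made up. The controller multiplies each number of a shift by 0.03 m and each number of a turn by 4 degrees. A row lasts 1/12 s, in which the tool goes at most 41.7 mm and 7.16 degrees, less where a joint would pass 70% of its speed; a pose out of reach is approached as far as the arm can. A call with a number of a shift or a turn outside -1 to 1 is refused whole. A call with a gripper value outside its range is refused whole. The fingers move at their own pace and stop on an object; FORCE is the grip in N (left out, the last holds). Time passes only in rows, so rows that do not move let the fingers close, or fill a call up. It gives the time, the measured TCP pose, the force, the opening and the grip force at its end, in the units of the state.
- get_obs(): the state, without advancing time (a new reading comes with each control period).
- capture(name): name is "scene" or "top" or "wrist"; returns a dict with "img" (480x640x3 uint8, blue, green, red), "fx", "fy", "cx", "cy" (pixels), "position" and "orientation" of the camera in the world; the wrist camera has in their place "tool_from_camera" (4x4, takes a point from camera to tool coordinates, whose origin is the TCP and whose axes are the flange's). Camera axes: x right, y down, z forward; pixel columns grow to the right and rows downward; lengths in mm; the calibration is good to about 2 mm. A picture is of the moment at which its call begins: read the wrist's pose just before it. There is no depth.
- hand_in(): hands the job in; it is judged then, once.
The state is a dict: "time_s": time; "joint_positions": joint angles; "qd": joint speeds; "tau": joint torques, N m; "eef_pos": TCP position; "eef_rot": TCP orientation; "wrist_force": force on the tool from outside, world axes, zero at the start; "moment": the same for the moment, N m; "opening": finger opening in mm; "grasp_force": force on a finger pad.
Only numpy, scipy, OpenCV 4.12 (cv2) and the standard library are available. Lean on these libraries where they do the work, as an engineer would, in place of code of your own. Each camera call takes 0.05 s, during which the arm holds its last target. There are 200 camera calls.

TASK

The volume knob has come off the desk audio controller and a remote control is lying across it, over the bare spindle. Lift the remote away and lay it flat, buttons up, on the desk clear of the controller without dropping it; then fetch the knob, turn it so that its D-shaped bore matches the flat of the spindle, push it fully home and keep pressing so that the spindle's push switch stays all the way down. Finish like that, with the gripper still on the knob and pressing; leave the other things on the desk where they are.

Things in the scene. Friction and masses are not known exactly. Their poses are not given: they have to be found in the camera images.
- controller: Desk audio controller, fixed, 180 (x) x 176 (y) x 74 mm. Origin on the desk under its centre; front to its -x. Panel 40 mm above the desk between two wooden end cheeks (y = +-70 to +-88 mm, tops 74 mm above the desk). Its keys and fader caps (to 7 mm high) are for show. The spindle stands on the origin's vertical. The desk to the controller's left (+y) is free up to the mug.
- spindle_tip (a point): Centre of the top of the bare upright steel D-spindle, 27 mm above the panel (67 mm above the desk) when not pressed. Diameter 12 mm, with one flat 2.5 mm from the axis along its full length; the flat faces this frame's +x, z is up. Top edge chamfered 1.8 mm.
- dial (a joint): Turn of the spindle about the vertical relative to the controller (rad, + anticlockwise from above; at 0 the flat faces the controller's +x); any start in +-2.2, stops at +-2.4. Stiff (friction 0.12 N m), stays where left. A black disc at the spindle's foot, 56 mm across, 3 mm thick, turns with it; its orange line points the way the flat faces.
- plunger (a joint): Push switch of the spindle: how far the spindle is pressed down, 0 (up) to 0.004 m (all the way down, solid stop). Spring: 2.4 N to start moving, 8 N all the way down.
- knob_center (a point): Centre (half-way up) of the loose round black volume knob, 40 mm diameter, 34 mm high, about 60 g, standing on the desk bore down; z is up. A broad orange line on its black top, from the centre to the rim and down the side, points along +x, the side of the bore's flat. Pushed home, the bore's end rests on the spindle's top: this centre is then 1 mm below spindle_tip.
- knob_bore (a point): Centre of the bore's mouth, in the middle of the knob's underside, same axes as knob_center and 17 mm below it. D-bore 18 mm deep, 13.6 mm diameter, one flat 3.3 mm from the axis on the +x side. Knob home: 9 mm above the panel, 5 mm with the switch all the way down.
- remote_center (a point): Centre of the white remote control, a flat bar 46 mm wide (its x), 196 mm long (its y), 20 mm thick (its z, up at the start, buttons on top), about 130 g. At the start it bridges the two cheeks, its underside 74 mm above the desk, 7 mm over the spindle's top.
- charger: White charger block 48 x 48 x 28 mm, with two short pins (for show) to its +x; origin at the centre of its underside. Leave alone.
- cardbox: Small blue box of cards, 40 (x) x 60 (y) x 22 mm; origin at the centre of its underside. Leave alone.
- mug: Blue mug, 80 mm across, 92 mm high, handle to its +y; origin at the centre of its underside. Leave alone.
Not all that is in view belongs to the job. There is more than one size of the part that bears remote_center; the job needs the smaller.

How it is judged (in metres and radians):
On the way, in this order (a step that is already met when the one before it is completed fails the run):
1. the remote lies flat, buttons up, on the desk, clear of the controller (height (world z) of remote_center below 0.018 m and angle between remote_center's own z axis and vertical below 0.15 rad and contact force between remote and controller below 0.05 N and contact force between the fingers and remote below 0.05 N), for 0.2 s.
2. the knob is home on the spindle, its bore matched to the flat (z of knob_center in the frame of spindle_tip below 0.0015 m and horizontal distance between knob_center and spindle_tip below 0.003 m and angle between knob_center's own z axis and vertical below 0.12 rad), for 0.2 s.
At the end, for the whole second after the job is handed in: The knob is on the spindle to within 2.5 mm of fully home, upright (7 deg), its flat matched to the spindle's (14 deg), and the fingers (more than 2 N) keep the push switch at least 3 of its 4 mm down; the remote lies flat, buttons up, on the desk, not touching the controller (all of step 2 and angle between the x axis of knob_center and the x axis of spindle_tip, either way round below 0.25 rad and value of joint plunger above 0.003 m and contact force between the fingers and knob above 2 N and height (world z) of remote_center below 0.018 m and angle between remote_center's own z axis and vertical below 0.15 rad and contact force between remote and controller below 0.05 N and contact force between anything else and remote above 0.3 N); the arm keeps its last pose, push and grip.
It fails at once if the remote was dropped or flung (linear speed of remote above 0.6 m/s and contact force between the fingers and remote below 0.05 N).
It fails at once if the charger was disturbed (more than 25 mm) (distance of charger from where it was at the start of the episode above 0.025 m).
It fails at once if the card box was disturbed (more than 25 mm) (distance of cardbox from where it was at the start of the episode above 0.025 m).
It fails at once if the mug was disturbed (more than 25 mm) (distance of mug from where it was at the start of the episode above 0.025 m).
It also fails if it takes over 67 s, if anything falls off the work surface, if the arm or the gripper's body presses on something with over 40 N, if the wrist force passes 120 N, or if a joint passes its speed limit or range.

## Working session

There is one attempt and no reset: what is moved stays moved. The work goes in short steps, Python scripts to look and compute and a shell command to move; the robot and the scene stay as the last step left them, time stands still between calls to the robot, and variables do not carry over. Pictures are saved under pics/ and viewed, at most 13 in all, crops included, and the job is handed in when it is done.

```bash
mkdir -p pics; ls; cat > h.py <<'E'
from cell import *
import numpy as np, cv2
def ray(c,uv):
    d=np.array(c["orientation"])@np.array([(uv[0]-c["cx"])/c["fx"],(uv[1]-c["cy"])/c["fy"],1.])
    return np.array(c["position"]),d
def onz(c,uv,z):
    p,d=ray(c,uv); return p+d*(z-p[2])/d[2]
def wrist():
    o=get_obs(); c=capture("wrist"); T=np.array(c["tool_from_camera"]); R=np.array(o["eef_rot"])
    c["orientation"]=R@T[:3,:3]; c["position"]=np.array(o["eef_pos"])+R@T[:3,3]; return c
E
python3 - <<'E'
from h import *
o=get_obs(); print({k:np.round(v,3).tolist() for k,v in o.items()})
import cell; print([x for x in dir(cell) if not x.startswith('_')])
for n in("scene","top"):
    c=capture(n); cv2.imwrite(f"pics/{n}0.png",c["img"]); print(n,c["fx"],c["position"],np.round(c["orientation"],3).tolist())
E
```

```text
pics
{'time_s': 0.0, 'joint_positions': [1.146, 0.378, 0.08, 1.274, 0.0, 1.46], 'qd': [0.001, -0.001, -0.001, -0.0, 0.001, 0.001], 'tau': [0.001, -46.36, 26.988, 0.021, 0.0, 0.0], 'eef_pos': [177.721, 546.105, 204.856], 'eef_rot': [[-0.951, 0.31, -0.001], [0.31, 0.951, -0.002], [0.0, -0.002, -1.0]], 'wrist_force': [1.065, -0.557, 0.541], 'moment': [0.01, 0.012, -0.01], 'grasp_force': 0.0, 'opening': 85.338}
['PlanningError', 'capture', 'get_obs', 'grip_point_offset', 'hand_in']
scene 476.12834817124997 [1028.93451803 -578.00438813  548.25240741] [[0.817, 0.31, -0.487], [0.577, -0.432, 0.693], [0.005, -0.847, -0.532]]
top 508.19716704190995 [ 546.74997773   16.62638931 1192.46455783] [[0.019, -0.999, 0.051], [-1.0, -0.019, 0.003], [-0.002, -0.051, -0.999]]
```

View pics/top0.png

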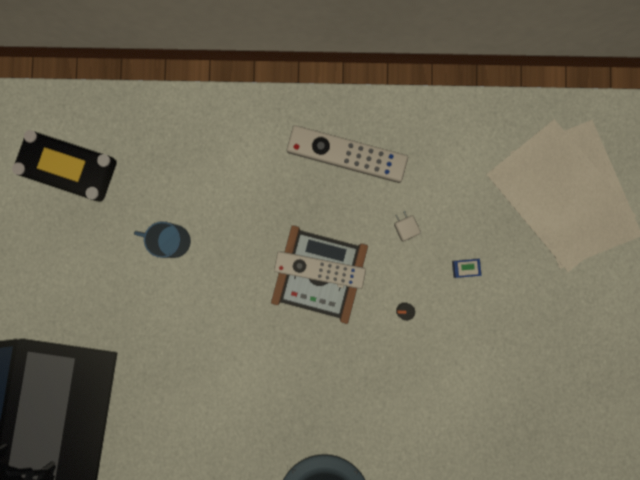

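View pics/scene0.png

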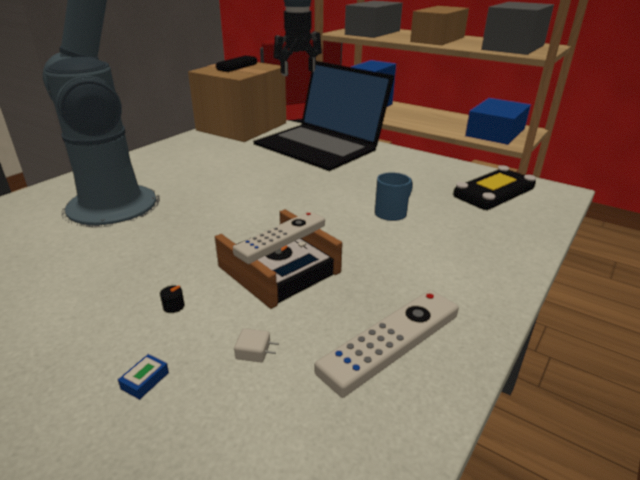

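Top view: candidates for the remote are the small one at (320,270) across the controller and the big one at (347,154), which is a decoy. The knob is black with an orange line at (405,311). Also visible: charger (406,227), card box (466,268), mug (168,240). I choose the remote at (320,270), which bridges the cheeks, and the knob at (405,311).

```bash
cat > m.py <<'E'
from h import *
c=capture("top"); im=c["img"]; hsv=cv2.cvtColor(im,cv2.COLOR_BGR2HSV)
def comps(m,box,amin):
    x0,y0,x1,y1=box; k=np.zeros(m.shape,np.uint8); k[y0:y1,x0:x1]=m[y0:y1,x0:x1].astype(np.uint8)*255
    cs,_=cv2.findContours(k,cv2.RETR_EXTERNAL,cv2.CHAIN_APPROX_NONE)
    return [q for q in cs if cv2.contourArea(q)>=amin]
def rep(name,q,z):
    r=cv2.boxPoints(cv2.minAreaRect(q)); P=np.array([onz(c,u,z)[:2] for u in r]); a,b=P[1]-P[0],P[2]-P[1]
    l=a if np.hypot(*a)>np.hypot(*b) else b
    print(name,"px",np.round(r.mean(0),1),"c",np.round(P.mean(0),1),"size",np.round([np.hypot(*a),np.hypot(*b)],1),"long deg",np.round(np.degrees(np.arctan2(l[1],l[0])),1))
H,S,V=hsv[...,0],hsv[...,1],hsv[...,2]
for q in comps((H<16)&(S>100)&(V>50),(262,215,380,330),60): rep("cheek",q,74)
for q in comps((V<50),(385,295,425,330),60): rep("knob",q,30)
for u in [(320,270)]: print(hsv[262,285],hsv[275,290],hsv[270,340],hsv[300,300],hsv[350,330])
E
python3 m.py; python3 - <<'E'
from h import *
c=capture("top"); cv2.imwrite("pics/crop.png",cv2.resize(c["img"][215:335,265:425],None,fx=5,fy=5,interpolation=cv2.INTER_CUBIC))
E
```

```text
cheek px [347.6 304.6] c [456.5 -44.6] size [78.2 18.1] long deg -13.1
cheek px [278.7 288.7] c [488.4 107. ] size [67.9 17.3] long deg -13.6
cheek px [360.6 254.9] c [565.8 -71.5] size [49.1 17.6] long deg -13.1
cheek px [291.9 239.1] c [597.7  80.4] size [59.4 17.6] long deg -14.0
knob px [405.5 311. ] c [ 441.1 -178.8] size [34.1 31.6] long deg -88.9
[ 20  52 152] [ 30  24 119] [ 20  51 150] [ 40  17 139] [ 25  46 134]
```

View pics/crop.png

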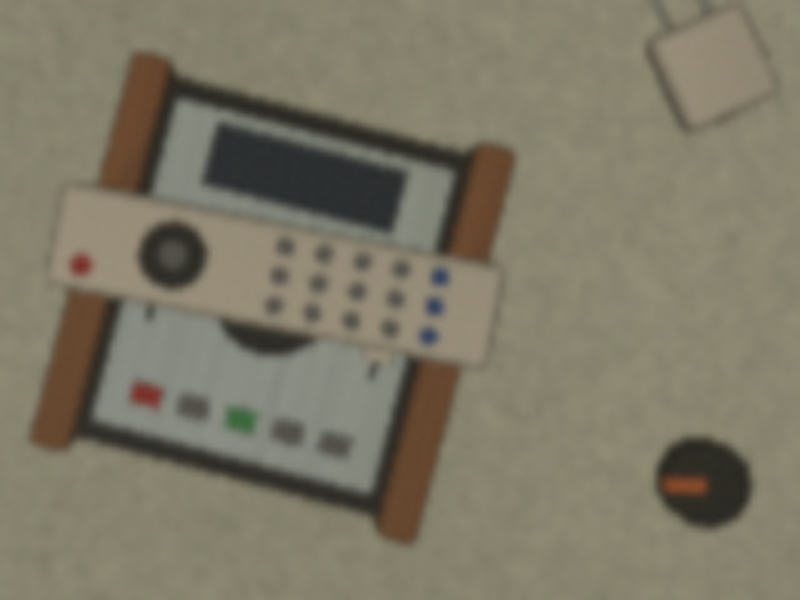

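The crop confirms it: the small remote spans crop corners (68,185), (498,265), (485,365), (52,283) across both cheeks. The knob's orange line points image-left (about +y). The spindle's disc shows partly at crop (268,335).

```bash
cat >> h.py <<'E'
def plan(target,ydir):
    "rows to go: target TCP xyz, tool-y yaw (deg, mod 180); prints tool-axes shifts (units of 30mm) & twist (units of 4deg)"
    o=get_obs(); R=np.array(o["eef_rot"]); p=np.array(o["eef_pos"]); d=np.array(target)-p
    y=np.degrees(np.arctan2(R[1,1],R[0,1])); t=(ydir-y+90)%180-90  # world-ccw turn
    print("pos",p.round(1),"yawY",round(y,1),"tool shift units",(R.T@d/30).round(2),"twist units(tool z down => -ccw)",round(-t/4,2),"j6",round(o["joint_positions"][5],2))
E
python3 - <<'E'
from h import *
c=capture("top")
w=lambda P,z:np.array([onz(c,(265+a/5,215+b/5),z)[:2] for a,b in P])
r=w([(68,185),(498,265),(485,365),(52,283)],94); print("remote",r.mean(0).round(1),[round(float(np.hypot(*(r[i]-r[i-1]))),1) for i in range(4)])
l=(r[1]+r[2]-r[0]-r[3]); a=np.degrees(np.arctan2(l[1],l[0])); print("long yaw",a.round(1))
k=w([(133,55),(172,65),(32,437),(70,447),(475,147),(512,152),(377,532),(415,542)],74); print("ctrl",k.mean(0).round(1))
f=k[[0,1,4,5]].mean(0)-k[[2,3,6,7]].mean(0); print("ctrl yaw",np.degrees(np.arctan2(f[1],f[0])).round(1),np.hypot(*f))
kn=w([(704,483)],34)[0]; li=w([(662,484)],34)[0]; print("knob",kn.round(1),"line yaw",np.degrees(np.arctan2(*(li-kn)[::-1])).round(1))
mug=onz(c,(172,240),90); print("mug",mug.round(0), "gpo",grip_point_offset)
plan([*r.mean(0),130],a+90)
E
```

```text
remote [531.5  17. ] [42.8, 188.9, 43.4, 189.9]
long yaw -99.5
ctrl [521.6  17.8]
ctrl yaw -13.4 174.095291111055
knob [ 440.1 -178.9] line yaw 92.5
mug [590. 340.  90.] gpo 18.700000000000003
pos [177.9 546.5 205.3] yawY 72.0 tool shift units [-16.67 -13.13   2.52] twist units(tool z down => -ccw) 20.37 j6 1.46
```

```bash
python3 -m inch '-1 -0.9 -0.7 0 0;-1 -1 -0.8 0 0;-1 -1 -0.8 0 0;-1 -1 -0.8 0 0;-1 -1 -0.8 0 0;-1 -1 -0.8 0 0;-1 -1 -0.8 0 0;-1 -1 -0.8 0 0' 40 && python3 -m inch '-1 -1 -0.8 0 0;-1 -1 -0.8 0 0;-1 -1 -0.8 0 0;-1 -1 -0.8 0 0;-1 -1 -0.8 0 0;-1 -1 -0.8 0 0;-1 -1 -0.8 0 0;-1 -0.8 -0.6 0 0' && python3 -m inch '-1 0 0 0.2 1;-1 0 0 0.2 1;-1 0 0 0.2 1;-1 0 0 0.2 1;-1 0 0 0.2 1;-1 0 0 0.2 1;-1 0 0 0.2 1;-1 0 0 0.2 1' && python3 -m inch '-1 0 0 0 1;-1 0 0 0 1;-1 0 0 0 1;-1 0 0 0 1;-1 0 0 0 1;-1 0 0 0 1;-1 0 0 0 1;-1 0 0 0 1' && python3 -m inch '-1 0 0 0 1;-1 0 0 0 1;-1 0 0 0 1;-1 0 0 0 1;-1 0 0 0 0.4;-1 0 0 0 0;-1 0 0 0 0;-1 0 0 0 0'; python3 -c "
from h import *
plan([531.5,17,120],-9.5)
c=wrist(); cv2.imwrite('pics/w1.png',c['img'])"
```

```text
time_s: 0.92
eef_pos: [345.4, 292.0, 205.9]
eef_rot: [[-0.951, 0.309, 0.0], [0.309, 0.951, 0.0], [-0.0, 0.0, -1.0]]
wrist_force: [0.9, 0.1, 0.6]
opening: 85.3
grasp_force: 0.0
time_s: 1.58
eef_pos: [511.0, 41.7, 205.8]
eef_rot: [[-0.95, 0.311, 0.001], [0.311, 0.95, -0.0], [-0.001, -0.0, -1.0]]
wrist_force: [1.2, 0.8, -0.3]
opening: 85.3
grasp_force: 0.0
time_s: 2.25
eef_pos: [509.6, 44.4, 157.4]
eef_rot: [[-0.64, 0.769, -0.0], [0.769, 0.64, 0.0], [0.0, -0.0, -1.0]]
wrist_force: [0.6, -0.1, 0.4]
opening: 85.0
grasp_force: 0.0
time_s: 2.92
eef_pos: [509.7, 44.4, 157.7]
eef_rot: [[-0.135, 0.991, -0.0], [0.991, 0.135, 0.0], [0.0, -0.0, -1.0]]
wrist_force: [-0.7, 0.2, 1.0]
opening: 85.4
grasp_force: 0.0
time_s: 3.58
eef_pos: [509.7, 44.4, 157.7]
eef_rot: [[0.167, 0.986, -0.0], [0.986, -0.167, 0.0], [0.0, -0.0, -1.0]]
wrist_force: [0.2, -0.4, -0.1]
opening: 85.4
grasp_force: 0.0
pos [509.7  44.4 157.7] yawY -9.6 tool shift units [-0.78  0.87  1.26] twist units(tool z down => -ccw) -0.02 j6 1.7
```

View pics/w1.png

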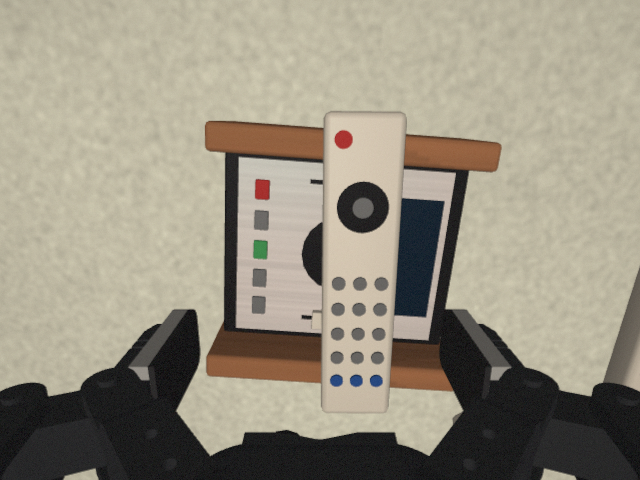

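The wrist view shows the remote with top corners at (323,113), (406,113), (388,411), (322,411). I'll use these to verify its position.

```bash
python3 -c "
from h import *
c=wrist()
r=np.array([onz(c,u,93)[:2] for u in [(323,113),(406,113),(388,411),(322,411)]])
print(r.round(1).tolist(),r.mean(0).round(1)); l=r[2]+r[3]-r[0]-r[1]
a=np.degrees(np.arctan2(l[1],l[0]));print(a, np.linalg.norm(r[1]-r[0]),np.linalg.norm(l)/2)
plan([*r.mean(0),75],a+90)"
```

```text
[[524.3, 119.5], [569.1, 112.0], [536.1, -78.5], [491.9, -71.0]] [530.3  20.5]
-99.74348822068977 45.37278866399899 193.30497431250635
pos [509.8  44.4 157.8] yawY -9.6 tool shift units [-0.67  0.81  2.76] twist units(tool z down => -ccw) 0.03 j6 1.7
```

```bash
python3 -m inch '-1 -0.3 0.4 0 0;-1 -0.4 0.4 0 0;-1 0 0 0.5 0;-1 0 0 0.5 0;-1 0 0 0.5 0;-1 0 0 0.5 0;-1 0 0 0.5 0;-1 0 0 0.3 0' && python3 -m inch '0 0 0 0 0;0 0 0 0 0;0.5 0 0 0 0;0.5 0 0 0 0;1 0 0 0 0;1 0 0 0 0;1 0 0 0 0;1 0 0 0 0' 40 && python3 -m inch '1 0 0 0 0;1 0 0 0 0;1 0 0 -0.1 0;1 0 0 -0.2 0;1 0 0 -0.4 0;1 0 0 -0.4 0;1 0 0 -0.3 0;1 0 0 0 0'; python3 -c "
from h import *
plan([450,250,100],-9.7)
c=capture('scene'); cv2.imwrite('pics/s2.png',c['img'])"
```

```text
time_s: 4.35
eef_pos: [529.0, 19.7, 72.2]
eef_rot: [[0.167, 0.986, -0.002], [0.986, -0.167, 0.0], [-0.0, -0.002, -1.0]]
wrist_force: [0.7, -0.4, -0.2]
opening: 85.5
grasp_force: 0.0
time_s: 5.02
eef_pos: [530.1, 19.7, 74.1]
eef_rot: [[0.167, 0.986, 0.0], [0.986, -0.167, 0.0], [0.0, 0.0, -1.0]]
wrist_force: [0.1, 0.5, -0.2]
opening: -0.2
grasp_force: 0.0
time_s: 5.68
eef_pos: [531.7, 19.5, 118.3]
eef_rot: [[0.167, 0.986, 0.004], [0.986, -0.167, -0.0], [0.0, 0.004, -1.0]]
wrist_force: [0.2, -0.4, 0.3]
opening: 0.0
grasp_force: 0.0
pos [531.7  19.5 118.3] yawY -9.6 tool shift units [ 7.12 -3.97  0.6 ] twist units(tool z down => -ccw) 0.02 j6 1.66
```

View pics/s2.png

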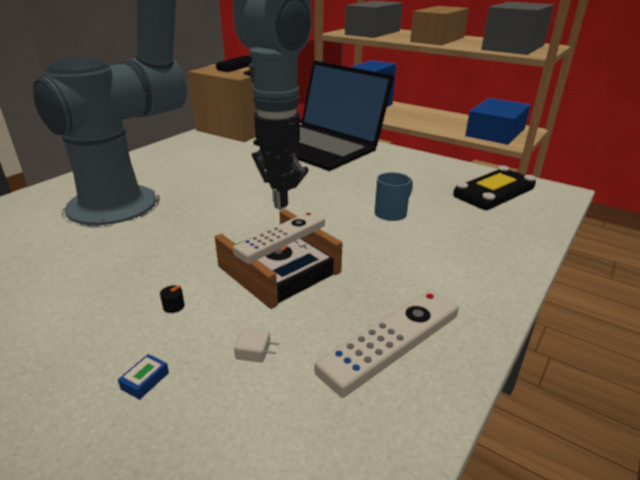

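The grasp missed: the fingers shut to 0 with no force. In the scene view the fingertips are at about (281,205), and the remote is undisturbed at about (281,237). I'll check the TCP calibration against this view.

```bash
cat >> h.py <<'E'
def proj(c,P):
    q=np.array(c["orientation"]).T@(np.array(P)-np.array(c["position"])); return np.array([c["cx"]+c["fx"]*q[0]/q[2],c["cy"]+c["fy"]*q[1]/q[2]])
E
python3 -c "
from h import *
o=get_obs(); print(o['eef_pos'],o['opening'])
s=capture('scene');t=capture('top');w=wrist()
p=np.array(o['eef_pos'])
for c in(s,t,w): print(proj(c,p).round(1),proj(c,[530.3,20.5,94]).round(1))
print(w['position'],np.round(w['tool_from_camera'],3).tolist())
a=s['img'][150:290,200:360]; b=t['img'][200:340,240:400]
cv2.imwrite('pics/c3.png',np.hstack([cv2.resize(a,(400,350)),cv2.resize(b,(400,350))]))"
```

```text
[531.18311188  19.56289218 117.14406349] 0.2355736706656797
[280.5 220.4] [280.8 230.8]
[318.9 270.2] [318.5 270.4]
[322.6 290.5] [320.2 270.6]
[541.87177102  90.8421549  285.1732191 ] [[-0.0, -0.96, -0.282, 72.195], [1.0, 0.0, -0.0, -0.08], [0.0, -0.282, 0.96, -169.53], [0.0, 0.0, 0.0, 1.0]]
```

View pics/c3.png

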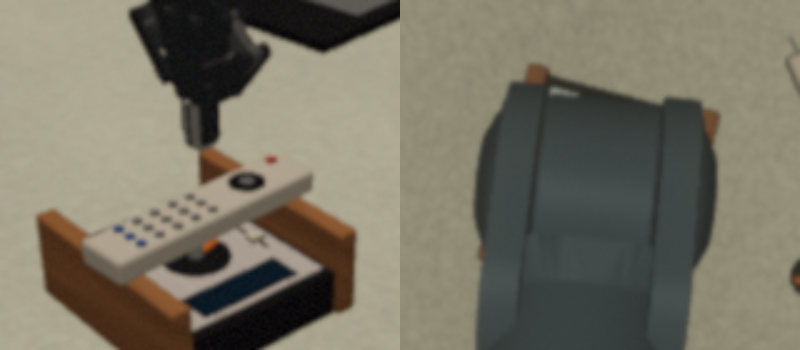

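In the crop the tips show at scene pixel (281,210), but the reported TCP projects to (280.5,220). The real tips seem about 19 mm higher than the reported TCP, which would explain closing above the remote. I'll verify in the wrist view numerically.

```bash
python3 -c "
from h import *
w=wrist(); g=cv2.cvtColor(w['img'],cv2.COLOR_BGR2GRAY); p=np.array(get_obs()['eef_pos'])
for col in(305,312,318,322,326,332,340): print(col,g[255:400:6,col].tolist())
for dz in(0,5,10,15,20,25,30): print(dz,proj(w,p+[0,0,dz]).round(0), proj(w,p+[0,11,dz]).round(0), proj(w,p+[0,-11,dz]).round(0))"
```

```text
305 [222, 222, 223, 222, 221, 221, 220, 97, 98, 97, 97, 99, 98, 96, 101, 33, 29, 31, 29, 32, 35, 29, 28, 31, 33]
312 [223, 223, 220, 217, 215, 220, 220, 95, 96, 95, 95, 96, 97, 95, 101, 170, 100, 30, 27, 37, 39, 38, 32, 33, 35]
318 [222, 222, 222, 118, 116, 206, 220, 31, 28, 30, 29, 28, 29, 24, 29, 49, 50, 53, 53, 51, 52, 47, 45, 48, 49]
322 [222, 221, 216, 116, 117, 174, 221, 23, 25, 27, 31, 30, 29, 23, 28, 53, 56, 53, 53, 48, 52, 51, 50, 52, 52]
326 [222, 220, 221, 114, 116, 221, 221, 95, 98, 97, 97, 97, 96, 98, 101, 168, 155, 32, 31, 32, 38, 38, 41, 37, 35]
332 [222, 220, 222, 221, 220, 221, 219, 95, 96, 97, 95, 98, 93, 99, 103, 28, 32, 32, 34, 30, 31, 30, 36, 40, 44]
340 [221, 221, 219, 104, 115, 220, 219, 219, 152, 31, 45, 90, 90, 97, 93, 37, 36, 36, 27, 32, 33, 29, 36, 30, 31]
0 [319. 289.] [315. 267.] [323. 311.]
5 [319. 294.] [315. 270.] [323. 316.]
10 [319. 299.] [315. 275.] [324. 322.]
15 [319. 304.] [315. 279.] [324. 327.]
20 [319. 309.] [315. 284.] [324. 333.]
25 [319. 315.] [314. 289.] [324. 339.]
30 [319. 321.] [314. 294.] [324. 346.]
```

Both views put the shut tips about 20–24 mm behind the reported TCP, so I'll regrasp lower.

```bash
python3 -m inch '-1 0 0 0 0;-1 0 0 0 0;-1 0 0 0 0;-1 0 0 0 0;-1 0 0 0 0;-1 0 0 0 0;-1 0 0 0.3 0;-1 0 0 0.4 0' && python3 -m inch '-1 0 0 0.4 0;-1 0 0 0.4 0;-1 0 0 0.4 0;-1 0 0 0.3 0;-1 0 0 0 0;-1 0 0 0 0;-0.5 0 0 0 0;-0.2 0 0 0 0' && python3 -m inch '0 0 0 0 0;0.2 0 0 0 0;0.4 0 0 0 0;0.6 0 0 0 0;1 0 0 0 0;1 0 0 0 0;1 0 0 0 0;1 0 0 0 0' 40
```

```text
time_s: 6.6
eef_pos: [531.1, 19.5, 95.2]
eef_rot: [[0.167, 0.986, 0.003], [0.986, -0.167, -0.0], [0.0, 0.003, -1.0]]
wrist_force: [1.1, -0.2, -0.1]
opening: 85.4
grasp_force: 0.0
time_s: 7.27
eef_pos: [530.7, 19.6, 50.6]
eef_rot: [[0.167, 0.986, 0.002], [0.986, -0.167, -0.0], [0.0, 0.002, -1.0]]
wrist_force: [0.0, 0.5, -0.4]
opening: 64.0
grasp_force: 0.0
time_s: 7.93
eef_pos: [530.8, 19.6, 50.7]
eef_rot: [[0.167, 0.986, 0.002], [0.986, -0.167, -0.0], [0.0, 0.002, -1.0]]
wrist_force: [-1.7, 0.2, 5.1]
opening: 45.4
grasp_force: 42.9
```

Gripped at 45.4 mm. Lift and carry.

```bash
python3 -m inch '1 0 0 -0.1 0;1 0 0 -0.2 0;1 0 0 -0.3 0;1 0 0 -0.3 0;1 0 0 -0.3 0;1 0 0 -0.2 0;1 0 0 0 0;1 0 0 0 0' && python3 -m inch '1 0.2 -0.1 0 0;1 0.4 -0.2 0 0;1 0.5 -0.3 0 0;1 0.5 -0.3 0 0;1 0.5 -0.3 0 0;1 0.5 -0.3 0 0;1 0.5 -0.3 0 0;1 0.5 -0.3 0 0' && python3 -m inch '1 0.5 -0.3 0 0;1 0.5 -0.3 0 0;1 0.5 -0.3 0 0;1 0.5 -0.3 0 0;1 0.5 -0.3 0 0;1 0.5 -0.3 0 0;1 0.3 -0.1 0 0;1 0.2 0 0 0'; python3 -c "
from h import *
plan([450,250,-18],-9.7)
c=capture('scene'); cv2.imwrite('pics/s4.png',c['img'])"
```

```text
time_s: 8.6
eef_pos: [530.5, 19.6, 92.5]
eef_rot: [[0.167, 0.986, 0.001], [0.986, -0.167, -0.0], [0.0, 0.001, -1.0]]
wrist_force: [-0.8, 1.0, -2.0]
opening: 45.2
grasp_force: 42.2
time_s: 9.27
eef_pos: [484.2, 138.4, 91.2]
eef_rot: [[0.167, 0.986, -0.002], [0.986, -0.167, 0.0], [0.0, -0.002, -1.0]]
wrist_force: [0.2, -0.8, -1.9]
opening: 45.1
grasp_force: 42.2
time_s: 9.93
eef_pos: [445.7, 251.2, 91.3]
eef_rot: [[0.165, 0.986, -0.001], [0.986, -0.165, -0.0], [-0.0, -0.001, -1.0]]
wrist_force: [0.1, 0.2, -0.3]
opening: 44.9
grasp_force: 42.1
pos [445.7 251.2  91.3] yawY -9.5 tool shift units [-0.01  0.15  3.64] twist units(tool z down => -ccw) 0.05 j6 2.13
```

View pics/s4.png

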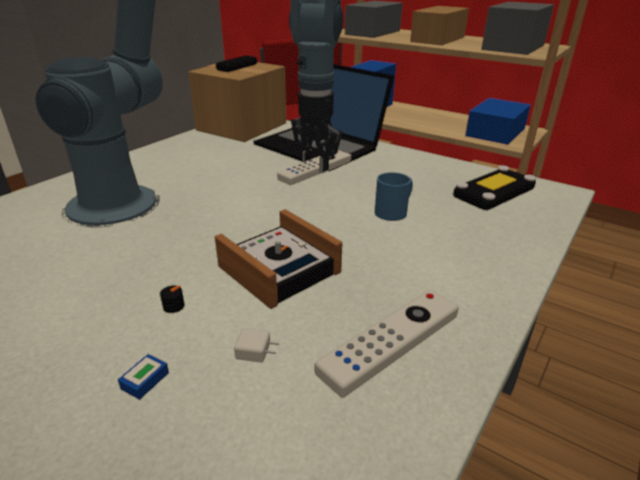

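The remote is held level at about (315,165). The spindle is bare at (278,248), with its orange line toward lower right. Lower the remote, slowing at the end.

```bash
python3 -m inch '1 0 0 0.3 0;1 0 0 0.6 0;1 0 0 0.7 0;1 0 0 0.7 0;1 0 0 0.6 0;1 0 0 0.3 0;1 0 0 0.1 0;1 0 0 0 0' && python3 -m inch '1 0 0 0.1 0;1 0 0 0.1 0;1 0 0 0.05 0;1 0 0 0.05 0;1 0 0 0.05 0;1 0 0 0 0;1 0 0 0 0;1 0 0 0 0'
```

```text
time_s: 10.65
eef_pos: [446.8, 248.9, -8.0]
eef_rot: [[0.168, 0.986, -0.002], [0.986, -0.168, -0.001], [-0.001, -0.001, -1.0]]
wrist_force: [0.4, 0.6, -0.7]
opening: 44.8
grasp_force: 42.1
time_s: 11.32
eef_pos: [447.3, 249.8, -17.6]
eef_rot: [[0.167, 0.986, 0.0], [0.986, -0.167, 0.0], [0.0, 0.0, -1.0]]
wrist_force: [0.1, 0.3, -1.0]
opening: 45.0
grasp_force: 42.1
```

```bash
python3 -m inch '1 0 0 0.05 0;1 0 0 0.05 0;1 0 0 0.04 0;1 0 0 0 0;1 0 0 0 0;1 0 0 0 0;1 0 0 0 0;1 0 0 0 0' && python3 -m inch '1 0 0 0.04 0;1 0 0 0 0;1 0 0 0.04 0;1 0 0 0 0;1 0 0 0 0;1 0 0 0 0;1 0 0 0 0;1 0 0 0 0'
```

```text
time_s: 11.98
eef_pos: [447.4, 249.8, -21.8]
eef_rot: [[0.167, 0.986, 0.0], [0.986, -0.167, 0.0], [0.0, 0.0, -1.0]]
wrist_force: [0.1, -0.9, -0.6]
opening: 45.0
grasp_force: 42.1
time_s: 12.65
eef_pos: [447.3, 249.7, -23.3]
eef_rot: [[0.167, 0.986, 0.0], [0.986, -0.167, 0.0], [0.0, 0.0, -1.0]]
wrist_force: [-4.2, -1.0, 8.3]
opening: 45.3
grasp_force: 43.3
```

Desk contact (8 N). Release and rise.

```bash
python3 -m inch '0.2 0 0 0 0;0 0 0 0 0;-0.3 0 0 0 0;-0.6 0 0 0 0;-1 0 0 0 0;-1 0 0 0 0;-1 0 0 0 0;-1 0 0 0 0' && python3 -m inch '-1 0 0 -0.1 0;-1 0 0 -0.5 0;-1 0 0 -1 0;-1 0 0 -1 0;-1 0 0 -1 0;-1 0 0 -1 0;-1 0 0 -0.6 0;-1 0 0 0 0'; python3 -c "
from h import *
t=capture('top');s=capture('scene')
a=t['img'][225:335,165:425]; cv2.imwrite('pics/t5.png',np.vstack([cv2.resize(a,(780,330),interpolation=cv2.INTER_CUBIC),np.hstack([cv2.resize(s['img'][210:300,200:350],(400,240),interpolation=cv2.INTER_CUBIC),cv2.resize(s['img'][140:230,260:410],(380,240))])]))"
```

```text
time_s: 13.32
eef_pos: [447.3, 249.7, -24.4]
eef_rot: [[0.167, 0.986, -0.0], [0.986, -0.167, 0.0], [-0.0, -0.0, -1.0]]
wrist_force: [-0.7, -0.3, 1.1]
opening: 85.6
grasp_force: 0.0
time_s: 13.98
eef_pos: [450.5, 251.1, 136.6]
eef_rot: [[0.167, 0.986, 0.008], [0.986, -0.167, 0.003], [0.005, 0.007, -1.0]]
wrist_force: [0.4, -0.9, 0.2]
opening: 85.4
grasp_force: 0.0
```

View pics/t5.png

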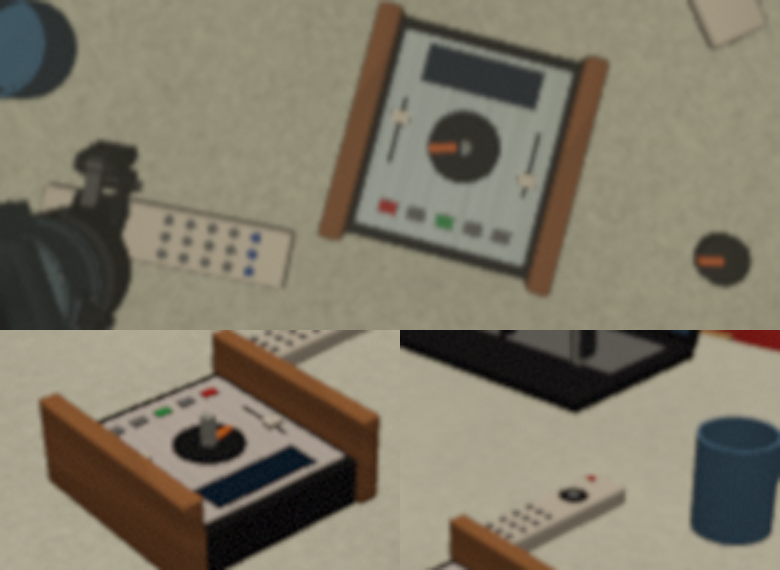

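The remote lies flat and clear of the controller. The spindle's line points image-left, tip at crop (430,149) with disc centre (464,146), nearly the same direction as the knob's. I'll go over the controller for a close wrist measurement, then the knob.

```bash
python3 -m inch '-1 -0.8 0 -0.2 0;-1 -1 0.4 -0.2 0;-1 -1 0.4 -0.2 0;-1 -1 0.4 -0.2 0;-1 -1 0.4 0 0;-1 -0.8 0.4 0 0;-1 -0.8 0.3 0 0;-1 -0.2 0 0 0' && python3 -m inch '-1 0 0 0 0;-1 0 0 0 0;-1 0 0 0 0;-1 0 0 0 0;-1 0 0 0 0;-1 0 0 0 0;-1 0 0 0 0;-1 0 0 0 0'; cat > d.py <<'E'
from h import *
import sys
def lookat(z,guess,rad,ztop):
    w=wrist(); hsv=cv2.cvtColor(w["img"],cv2.COLOR_BGR2HSV); H,S,V=[hsv[...,i] for i in range(3)]
    u=proj(w,[*guess,z]); s=np.linalg.norm(proj(w,[guess[0],guess[1]+rad,z])-u)
    m=np.zeros(V.shape,np.uint8); cv2.circle(m,tuple(int(v) for v in u),int(1.9*s),255,-1)
    o=((H<20)&(S>140)&(V>90)&(m>0)).astype(np.uint8)*255
    k=((V<75)&(m>0)).astype(np.uint8)*255|o
    q=max(cv2.findContours(k,cv2.RETR_EXTERNAL,cv2.CHAIN_APPROX_NONE)[0],key=cv2.contourArea)
    e=cv2.fitEllipse(cv2.convexHull(q)); c=onz(w,e[0],z)
    yx=np.argwhere(o)[:,::-1].astype(float); P=np.array([onz(w,a,ztop)[:2] for a in yx])
    print("guess px",u.round(0),"ellipse",np.round(e[0],1),np.round(e[1],1),"rad px",s.round(1),"centre",c[:2].round(1))
    cen=P.mean(0); d=np.linalg.svd(P-cen,full_matrices=False)[2][0]; d*=np.sign(d@(cen-c[:2]))
    print("line n",len(P),"mean",cen.round(1),"pca yaw",np.degrees(np.arctan2(d[1],d[0])).round(1),"radial yaw",np.degrees(np.arctan2(*(cen-c[:2])[::-1])).round(1))
    return w,c
E
python3 - <<'E'
from d import *
t=capture("top")
for n,cr in(("disc",[(464,146),(430,149)]),("knob",[(723,259),(697,261)])):
    z=43 if n=="disc" else 34
    a,b=[onz(t,(165+x/3,225+y/3),z)[:2] for x,y in cr]; print(n,a.round(1),np.degrees(np.arctan2(*(b-a)[::-1])).round(1))
print(get_obs()["eef_pos"])
w,c=lookat(43,(522,18),28,43); cv2.imwrite("pics/w6.png",w["img"])
E
```

```text
time_s: 14.75
eef_pos: [482.0, 39.7, 154.0]
eef_rot: [[0.171, 0.985, -0.002], [0.985, -0.171, -0.001], [-0.002, -0.002, -1.0]]
wrist_force: [0.8, -0.8, -0.4]
opening: 85.3
grasp_force: 0.0
time_s: 15.42
eef_pos: [482.2, 43.3, 155.8]
eef_rot: [[0.167, 0.986, 0.0], [0.986, -0.167, 0.0], [0.0, 0.0, -1.0]]
wrist_force: [-0.1, -0.3, -0.2]
opening: 85.4
grasp_force: 0.0
disc [522.2  17.8] 96.1
knob [ 440.7 -179.3] 95.5
[482.20042276  43.20857068 155.77674568]
guess px [380. 251.] ellipse [376.9 246.9] [72.3 76.5] rad px 37.6 centre [520.6  21.6]
line n 276 mean [519.7  37.1] pca yaw 93.2 radial yaw 93.0
```

View pics/w6.png

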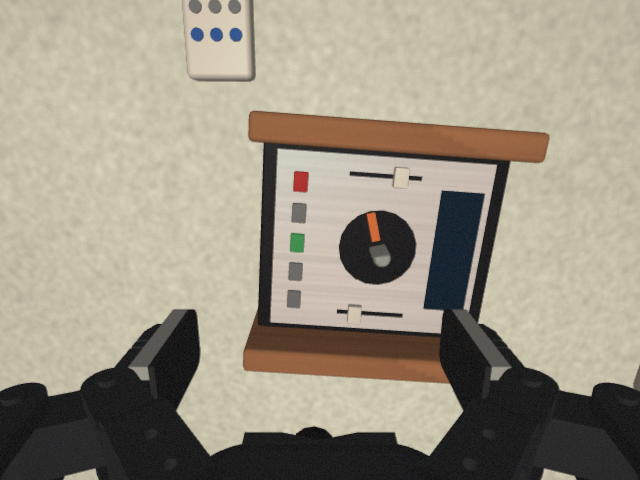

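The spindle's disc is at (377,247) and its line points to yaw ~93°. Wrist and top views differ by about 4 mm in y, so I'll use wrist-only differences between knob and spindle. Now to the knob.

```bash
python3 -m inch '-1 -0.5 -0.1 0 0;-1 -1 -0.1 0 0;-1 -1 -0.1 0 0;-1 -1 -0.1 0 0;-1 -1 0 0 0;-1 -1 0 0 0;-1 -1 0 0 0;-1 -0.4 0 0 0' && python3 -m inch '-1 0 0 0 0;-1 0 0 0 0;-1 0 0 0 0;-1 0 0 0 0;-1 0 0 0 0;-1 0 0 0 0;-1 0 0 0 0;-1 0 0 0 0'; python3 - <<'E'
from d import *
w,c=lookat(34,(440,-176),20,34); plan([c[0],c[1],60],-9.6)
E
```

```text
time_s: 16.18
eef_pos: [435.4, -162.3, 155.9]
eef_rot: [[0.171, 0.985, 0.001], [0.985, -0.171, -0.002], [-0.002, 0.001, -1.0]]
wrist_force: [0.8, 0.1, -0.6]
opening: 85.5
grasp_force: 0.0
time_s: 16.85
eef_pos: [435.8, -158.7, 155.7]
eef_rot: [[0.167, 0.986, 0.0], [0.986, -0.167, 0.0], [0.0, 0.0, -1.0]]
wrist_force: [0.2, -0.2, -0.3]
opening: 85.6
grasp_force: 0.0
guess px [329. 245.] ellipse [326.8 243.6] [52.7 59.7] rad px 26.2 centre [ 438.5 -174.4]
line n 238 mean [ 438. -167.] pca yaw 90.4 radial yaw 94.4
pos [ 435.7 -158.8  155.7] yawY -9.6 tool shift units [-0.5   0.18  3.19] twist units(tool z down => -ccw) -0.0 j6 1.25
```

Correcting for the visible side of the knob, the wrist gives centre ≈(438.5,-177) and line ≈93°, matching the spindle's 93°. No turn needed. Grasp.

```bash
python3 -m inch '-1 -0.3 0.1 0 0;-1 -0.3 0.13 0.4 0;-1 0 0 0.9 0;-1 0 0 1 0;-1 0 0 1 0;-1 0 0 1 0;-1 0 0 0.7 0;-1 0 0 0.5 0' && python3 -m inch '-1 0 0 0.3 0;-1 0 0 0.05 0;-1 0 0 0 0;-0.5 0 0 0 0;-0.2 0 0 0 0;0 0 0 0 0;0 0 0 0 0;0 0 0 0 0' && python3 -m inch '0.1 0 0 0 0;0.2 0 0 0 0;0.3 0 0 0 0;0.4 0 0 0 0;0.6 0 0 0 0;1 0 0 0 0;1 0 0 0 0;1 0 0 0 0' 60
```

```text
time_s: 17.57
eef_pos: [438.1, -177.9, -11.7]
eef_rot: [[0.168, 0.986, -0.002], [0.986, -0.168, 0.001], [0.001, -0.003, -1.0]]
wrist_force: [-0.2, -0.5, 0.0]
opening: 85.2
grasp_force: 0.0
time_s: 18.23
eef_pos: [439.9, -178.2, -19.3]
eef_rot: [[0.167, 0.986, 0.001], [0.986, -0.167, -0.0], [-0.0, 0.001, -1.0]]
wrist_force: [-0.7, -0.8, 0.1]
opening: 42.8
grasp_force: 0.0
time_s: 18.9
eef_pos: [439.8, -178.2, -19.1]
eef_rot: [[0.167, 0.986, 0.001], [0.986, -0.167, -0.0], [-0.0, 0.001, -1.0]]
wrist_force: [-2.7, 0.7, 7.0]
opening: 38.1
grasp_force: 59.5
```

```bash
python3 -m inch '1 0 0 -0.1 0;1 0 0 -0.3 0;1 0 0 -0.6 0;1 0 0 -0.6 0;1 0 0 -0.6 0;1 0 0 -0.6 0;1 0 0 -0.4 0;1 0 0 -0.1 0' && python3 -m inch '1 0.4 0.1 0 0;1 0.7 0.2 0 0;1 0.8 0.2 0 0;1 0.8 0.2 0 0;1 0.8 0.2 0 0;1 0.8 0.2 0 0;1 0.8 0.2 0 0;1 0.8 0.2 0 0' && python3 -m inch '1 0.6 0.09 0 0;1 0.3 0 0 0;1 0.16 0 0 0;1 0 0 0 0;1 0 0 0 0;1 0 0 0 0;1 0 0 0 0;1 0 0 0 0'; python3 - <<'E'
from h import *
plan([521.6,19.7,65],-9.6)
s=capture("scene");w=wrist()
cv2.imwrite("pics/k7.png",np.hstack([cv2.resize(s["img"][180:310,205:355],(400,347),interpolation=cv2.INTER_CUBIC),cv2.resize(w["img"][180:440,170:470],(400,347))]))
E
```

```text
time_s: 19.57
eef_pos: [441.1, -178.9, 81.9]
eef_rot: [[0.167, 0.986, 0.004], [0.986, -0.167, -0.002], [-0.001, 0.004, -1.0]]
wrist_force: [1.0, -0.0, -0.1]
opening: 38.4
grasp_force: 60.2
time_s: 20.23
eef_pos: [513.3, -9.7, 78.8]
eef_rot: [[0.167, 0.986, -0.001], [0.986, -0.167, 0.0], [0.0, -0.001, -1.0]]
wrist_force: [0.7, 0.2, -0.4]
opening: 38.3
grasp_force: 60.2
time_s: 20.9
eef_pos: [521.3, 19.1, 79.2]
eef_rot: [[0.169, 0.986, 0.0], [0.986, -0.169, -0.0], [-0.0, 0.0, -1.0]]
wrist_force: [0.4, 0.4, 0.6]
opening: 38.3
grasp_force: 60.2
pos [521.3  19.1  79.2] yawY -9.7 tool shift units [0.02 0.01 0.47] twist units(tool z down => -ccw) -0.03 j6 1.66
```

View pics/k7.png

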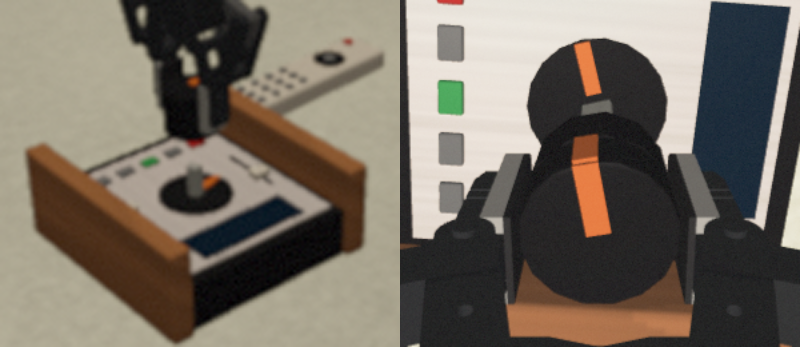

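The knob is held upright above the spindle. In the wrist crop the knob's line (597,234)→(578,163) is roughly parallel to the disc's line (592,95)→(582,43). I'll compute positions and angles from these.

```bash
python3 - <<'E'
from h import *
w=wrist(); s=capture("scene"); p=np.array(get_obs()["eef_pos"]); R=np.array(get_obs()["eef_rot"])
f=lambda a,b:(170+(a-400)*.75,180+b*260/347)
yaw=lambda a,b:np.degrees(np.arctan2(*(b-a)[:2][::-1])).round(1)
a,b=[onz(w,f(*q),132) for q in((597,234),(578.5,163))]; print("knob c",a.round(1),"line",yaw(a,b),np.linalg.norm(b-a))
print([onz(w,f(*q),132).round(1)[:2].tolist() for q in((519,225),(678,225),(598,303))])
a,b=[onz(w,f(*q),43) for q in((592,95),(582,43))]; print("disc line",yaw(a,b),b.round(1))
l,r=[onz(w,f(*q),43) for q in((527,105),(666,105))]; t=onz(w,f(597,38),43); print("disc l r top",l.round(1),r.round(1),t.round(1))
# scene: predicted pixels
for n,P in(("spindle tip@avg",[521.4,19.7,67]),("foot",[521.4,19.7,43]),("knob bottom",[p[0],p[1],98]),("knob top",[p[0],p[1],132])): 
    q=proj(s,P); print(n,q.round(1),"crop",((q-[205,180])*2.667).round(0))
E
```

```text
knob c [520.7  18.9 132. ] line 93.2 19.270768285695794
[[502.5, 24.5], [540.4, 18.0], [517.5, -0.7]]
disc line 90.5 [519.3  47.5  43. ]
disc l r top [493.3  26.4  43. ] [547.9  17.1  43. ] [525.4  48.4  43. ]
spindle tip@avg [277.4 241.7] crop [193. 165.]
foot [277.9 252.2] crop [194. 193.]
knob bottom [276.8 227.8] crop [191. 128.]
knob top [276.1 211.9] crop [190.  85.]
```

Offset is under ~1.5 mm and the angle within ~2°, inside the chamfer's capture. Small correction and descend.

```bash
python3 -m inch '1 0.03 0 0.1 0.3;1 0 0 0.3 0;1 0 0 0.3 0;1 0 0 0.2 0;1 0 0 0.07 0;1 0 0 0 0;1 0 0 0 0;1 0 0 0 0' && python3 -m inch '1 0 0 0.06 0;1 0 0 0.06 0;1 0 0 0.06 0;1 0 0 0 0;1 0 0 0 0;1 0 0 0 0;1 0 0 0 0;1 0 0 0 0'; python3 -c "
from h import *
o=get_obs();print(o['wrist_force'],o['moment'],o['eef_pos'])"
```

```text
time_s: 21.77
eef_pos: [521.9, 20.8, 50.3]
eef_rot: [[0.188, 0.982, 0.0], [0.982, -0.188, 0.0], [0.0, 0.0, -1.0]]
wrist_force: [0.2, -0.6, 0.1]
opening: 38.1
grasp_force: 60.2
time_s: 22.43
eef_pos: [521.6, 20.8, 44.7]
eef_rot: [[0.188, 0.982, 0.0], [0.982, -0.188, 0.0], [0.0, 0.0, -1.0]]
wrist_force: [-0.2, 0.0, -0.9]
opening: 38.0
grasp_force: 60.2
[-0.24924269  0.02362909 -0.92056806] [ 0.0053661   0.00568526 -0.00040805] [521.60307302  20.76530338  44.73895001]
```

```bash
python3 -m inch '1 0 0 0.06 0;1 0 0 0.06 0;1 0 0 0.06 0;1 0 0 0 0;1 0 0 0 0;1 0 0 0 0;1 0 0 0 0;1 0 0 0 0'; python3 -m inch '1 0 0 0.06 0;1 0 0 0.06 0;1 0 0 0 0;1 0 0 0 0;1 0 0 0 0;1 0 0 0 0;1 0 0 0 0;1 0 0 0 0'
```

```text
time_s: 23.1
eef_pos: [521.6, 20.8, 39.3]
eef_rot: [[0.188, 0.982, 0.0], [0.982, -0.188, 0.0], [0.0, 0.0, -1.0]]
wrist_force: [-0.1, 0.5, 0.5]
opening: 38.2
grasp_force: 60.2
time_s: 23.77
eef_pos: [521.6, 20.8, 35.7]
eef_rot: [[0.188, 0.982, 0.0], [0.982, -0.188, 0.0], [0.0, 0.0, -1.0]]
wrist_force: [-0.9, -0.4, 0.7]
opening: 38.4
grasp_force: 60.2
```

Bore engaged without force. Continue to home and press.

```bash
python3 -m inch '1 0 0 0.06 0;1 0 0 0.06 0;1 0 0 0.06 0;1 0 0 0 0;1 0 0 0 0;1 0 0 0 0;1 0 0 0 0;1 0 0 0 0'; python3 -m inch '1 0 0 0.05 0;1 0 0 0.05 0;1 0 0 0 0;1 0 0 0 0;1 0 0 0 0;1 0 0 0 0;1 0 0 0 0;1 0 0 0 0'
```

```text
time_s: 24.43
eef_pos: [521.6, 20.8, 30.3]
eef_rot: [[0.188, 0.982, -0.0], [0.982, -0.188, 0.0], [0.0, -0.0, -1.0]]
wrist_force: [-1.1, 0.1, -1.8]
opening: 38.4
grasp_force: 60.2
time_s: 25.1
eef_pos: [521.7, 20.8, 27.4]
eef_rot: [[0.188, 0.982, 0.0], [0.982, -0.188, 0.0], [0.0, 0.0, -1.0]]
wrist_force: [-2.3, -0.3, 5.0]
opening: 38.0
grasp_force: 60.4
```

```bash
python3 -m inch '1 0 0 0.05 0;1 0 0 0.04 0;1 0 0 0 0;1 0 0 0 0;1 0 0 0 0;1 0 0 0 0;1 0 0 0 0;1 0 0 0 0'; python3 -m inch '1 0 0 0.02 0;1 0 0 0 0;1 0 0 0 0;1 0 0 0 0;1 0 0 0 0;1 0 0 0 0;1 0 0 0 0;1 0 0 0 0'
```

```text
time_s: 25.77
eef_pos: [521.8, 20.8, 25.6]
eef_rot: [[0.188, 0.982, 0.001], [0.982, -0.188, -0.0], [0.0, 0.001, -1.0]]
wrist_force: [-5.0, -0.6, 12.8]
opening: 38.4
grasp_force: 61.5
time_s: 26.43
eef_pos: [521.8, 20.8, 25.5]
eef_rot: [[0.188, 0.982, 0.001], [0.982, -0.188, -0.0], [0.0, 0.001, -1.0]]
wrist_force: [-5.5, 0.5, 17.0]
opening: 38.7
grasp_force: 61.7
```

```bash
python3 - <<'E'
from h import *
s=capture("scene");w=wrist()
cv2.imwrite("pics/f8.png",np.hstack([cv2.resize(s["img"][130:310,205:385],(400,400)),cv2.resize(w["img"][140:440,170:470],(400,400))]))
E
```

```text
(no output)
```

View pics/f8.png

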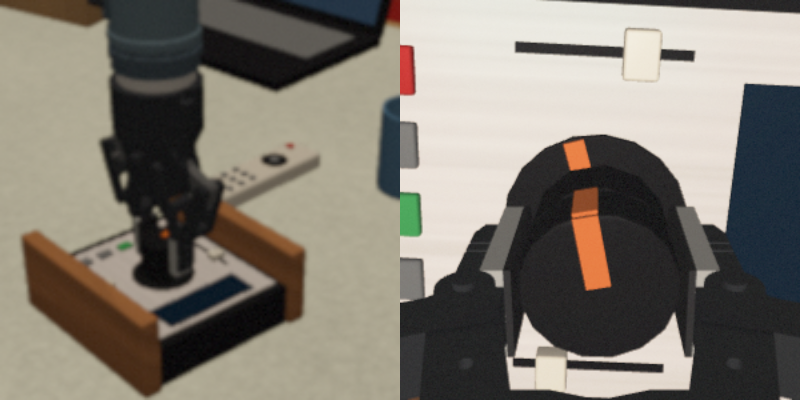

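The knob sits low on the disc, with its line in line with the disc's at (578,155). The remote lies flat on the desk. Hand in.

```bash
python3 -c "
from cell import *
print(hand_in())"
```

```text
the job is handed in; nothing more can be done
None
```

I handed the job in at about 26.5 s with the remote flat on the desk to the controller's left, the knob home on the spindle with its line matching the disc's, and the gripper still pressing at about 17 N (8 N takes the switch all the way down); `hand_in()` returned no verdict, and one early grasp at the remote closed on air before the second worked.

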